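# Fit a bayonet filter to the studio dust extractor

### The job

Get the pottery bench's dust extractor running with its clean filter: slide the shutter fully clear of the port, then take the clean white-and-blue filter canister by its bar handle, drop its two pins through the port's two notches, push it fully home and twist it clockwise to the stop. Only when it is locked, switch the extractor on by pushing its red-knobbed lever fully over, away from the robot. Leave the brown spent canister, the clay pot and the glaze jar where they stand.

Things in the scene. Friction and masses are not known exactly. Their poses are not given: they have to be found in the camera images.
- extractor: Grey dust extractor fixed on the bench, 200 mm (x) by 370 mm (y), flat deck 110 mm up; origin at the centre of its underside. Its x points away from the robot, y to the robot's left, turned by up to 0.25 rad. On the deck: the port under the shutter, 80 mm to the -y side of the middle; the switch lever, 145 mm to the +y side.
- port: Bayonet port: dark steel collar 12 mm thick, hollow beneath. Origin on its axis at the collar's top, 112 mm above the bench; z up, x as the extractor's. Hole 68 mm across, with two opposite notches 18 mm wide out to radius 45 mm, on the line 60 degrees anticlockwise (from above) of x, marked white. Pins under the collar turn 60 degrees clockwise to fixed stops, along x, marked green.
- shutter (a joint): Position (m) of the shutter, an aluminium plate 112 x 94 x 4 mm lying just over the port and sliding along the extractor's +y. 0 = covering the port (it starts at 0 to 0.015), 0.105 = fully open at its end stop. About 1.5 N of friction; it stays where it is left.
- shutter_grip (a point): Point inside the shutter's yellow bar handle, which stands in the middle of the plate: 14 mm thick (extractor's x), 50 mm long (extractor's y), its top 12 mm above this point and the plate 22 mm below it. Axes as the extractor's.
- filter_center (a point): Clean filter canister (white pleats, blue cap and flange), 118 mm tall, 0.2 to 0.45 kg, standing at any yaw. This point is on its axis 59 mm above its foot; z up, x along its pins and bar. Flange radius 42 mm, its lower face 25 mm below this point; it rests on the collar when home (this point then 25 mm above the port's origin). Body radius 38 mm.
- filter_bar (a point): Middle of the clean canister's blue bar handle, on its axis 42 mm above its centre: 66 mm long (x, the line of the pins), 14 mm thick (y), 34 mm high, top 17 mm above this point, over a cap of radius 39 mm whose face is 17 mm below this point.
- filter_pins (a point): Middle of the clean canister's two steel pins, on its axis 47 mm below its centre: opposite each other along x, 12 mm in diameter, reaching to radius 42 mm from a black spigot of radius 32 mm that tapers to 25 mm at the foot, 12 mm below this point. With the canister home the pins have 4 mm of room under the collar.
- switch (a joint): Angle (rad) of the switch lever: 0 = off, leaning 0.5 rad from upright towards the robot (extractor's -x); 1.0 = fully on, leaning 0.5 rad away (+x). Starts at 0 to 0.15. Turns about an axis along the extractor's y, stays where it is left, needs about 1 N at the knob.
- switch_tip (a point): Centre of the lever's red ball knob, 26 mm in diameter, on a 10 mm steel rod, 80 mm from the axle.
- switch_axle (a point): Point on the lever's axle, 22 mm above the deck, in a black housing 70 mm (x) by 50 mm (y) by 25 mm high; axes as the extractor's.
- spent: Spent filter canister, same shape and size as the clean one but brown all over; origin under its foot. To be left alone.
- pot: Open terracotta pot, 76 mm across, 100 mm high; origin under its foot. To be left alone.
- jar: Green glaze jar with white cap, 68 mm across, 105 mm high; origin under its foot. To be left alone.
Mind the look-alikes: they are no part of the job. What is meant by the part that bears filter_center is not pink, turquoise or yellow, and is the smaller of those in its own colour.

How it is judged (in metres and radians):
On the way, in this order (a step that is already met when the one before it is completed fails the run):
1. the shutter is slid clear of the port (value of joint shutter above 0.092 m), for 0.1 s.
2. the clean canister is pushed home in the port (horizontal distance between filter_center and port below 0.005 m and z of filter_center in the frame of port below 0.028 m and angle between filter_center's own z axis and vertical below 0.08 rad), for 0.1 s.
3. it is twisted clockwise to the stop (all of step 2 and angle between the x axis of filter_center and the x axis of port, either way round below 0.14 rad), for 0.2 s.
4. the switch lever is pushed over to on (value of joint switch above 0.8 rad), for 0.1 s.
At the end, for the whole second after the job is handed in: The shutter is open (at least 92 of 105 mm); the clean canister is home in the port (axis within 5 mm, upright within 0.08 rad, flange within 3 mm of the collar) and twisted to within 0.14 rad of the stop; the lever is on (at least 0.8 of 1.0 rad) (all of step 3 and value of joint shutter above 0.092 m and value of joint switch above 0.8 rad); the robot touches nothing.
It fails at once if the spent canister, the pot or the jar is moved more than 30 mm (distance of any of spent, pot, jar from where it was at the start of the episode above 0.03 m).
It also fails if it takes over 69 s, if anything falls off the work surface, if the arm or the gripper's body presses on something with over 40 N, if the wrist force passes 120 N, or if a joint passes its speed limit or range.

### The arm

A 7-joint arm with a two-finger parallel gripper is mounted at the origin on the work surface. World frame = base frame: x ahead of the robot, y to its left, z up, the work surface at z = 0. Lengths are in mm, angles in degrees, forces in N, time in s.
With the tool pointing down it reaches from about 425 to 1025 mm from the base axis. Payload 9.4 kg.
Tool frame: the origin (TCP) lies midway between the tips of the shut fingers; the grasp point (between the pads) lies 19 mm behind it; z points along the fingers, x is the direction in which the jaws open and shut, and the axes are right-handed (so a half turn about z gives the same grasp; the last joint's range is limited). The gripper opens to 93 mm and grips with 3 to 60 N. Pads are 15 mm wide; open, the fingers measure 128 mm over their backs; the gripper's body (75 mm by 188 mm) begins 65 mm behind the grasp point.
Start: joints at [-68.451, 34.337, -0.143, 91.639, 0.103, 54.024, -4.572], TCP at [317.181, 651.936, 218.618] pointing down, gripper open.
Joint ranges: [-147.43, 147.43], [-19.82, 112.94], [-74.19, 73.91], [6.32, 146.72], [-59.91, 239.91], [6.04, 106.73], [-150.56, 150.56]. Speed limits (degrees/s): [127.2, 127.2, 172.46, 172.46, 180, 180, 180].

### API

Orientations are given as a 3x3 rotation matrix whose columns are the frame's x, y, z axes.
In Python, from rig import bot gives the robot as it stands.
- The arm moves only by the tool servo_tool, never from a script. Its argument "increments" is a list of rows, each a list of 7 numbers: the closure, from 0 (fully open) to 1 (shut), then the shift along the tool's x, y, z in cm, then the turn, a rotation vector about the tool's x, y, z in degrees. In form: [[claw, x, y, z, ax, ay, az], ...]. A call has exactly 5 rows; each row is the pose to reach, as a shift and turn from the pose commanded when the call began, along the tool's axes at that moment; what a row does not reach only later rows make up. A row lasts 1/10 s, in which the tool goes at most 50 mm and 8.59 degrees, less where a joint would pass 70% of its speed; a pose out of reach is approached as far as the arm can. A call with a gripper value outside its range is refused whole. The fingers move at their own pace and stop on an object; "newtons" is the grip in N (left out, the last holds). Time passes only in rows, so rows that repeat a pose let the fingers close, or fill a call up. It gives the time, the measured TCP pose, the force and the opening at its end, in the units of the state.
- bot.sense(): the state, without advancing time (a new reading comes with each control period).
- bot.capture(name): name is "scene" or "top" or "wrist"; returns the picture (420x560x3 uint8, blue, green, red); there is no depth.
- bot.camera_params(name): a dict with "fx", "fy", "cx", "cy" (pixels), "rvec" (rotation vector, rad) and "tvec" (3), from world to camera coordinates, as OpenCV has them. Camera axes: x right, y down, z forward; pixel columns grow to the right and rows downward; lengths in mm; the calibration is good to about 2 mm. A picture is of the moment at which its call begins: read the wrist's pose just before it. camera_params takes no time and is no camera call; for the wrist camera it gives the pose at the moment of the call.
- bot.close_job(): hands the job in, once; it reports no verdict.
The state is a dict: "t": time; "joints": joint angles; "joint_vel": joint speeds; "joint_efforts": joint torques, N m; "tcp_pos": TCP position; "eef_rot": TCP orientation; "wrist_force": force on the tool from outside, world axes, zero at the start; "torque": the same for the moment, N m; "opening": finger opening in mm.
Only numpy, scipy, OpenCV 4.12 (cv2) and the standard library are available. Lean on these libraries where they do the work, as an engineer would, in place of code of your own. Each camera call takes 0.05 s, during which the arm holds its last target.

## Working session

There is one attempt and no reset: what is moved stays moved. The work goes in short steps, Python scripts to look and compute and a tool call to move; the robot and the scene stay as the last step left them, time stands still between calls to the robot, and variables do not carry over. Pictures are saved under pics/ and viewed, and the job is handed in when it is done.

Besides the shell and the picture viewer there is one more tool, called after "Request:" as name([rows], argument=value, ...), one row to a line, values as JSON. servo_tool: Moves the arm, as the interface text tells. Its arguments: {"type":"object","properties":{"increments":{"type":"array"},"newtons":{"type":"number"}},"required":["increments"]}

```bash
ls; mkdir -p pics
python3 - <<'E'
from rig import bot
import cv2,json
print(bot.sense())
for n in("scene","top","wrist"):
    print(n,bot.camera_params(n)); cv2.imwrite(f"pics/{n}0.png",bot.capture(n))
E
```

```text
pics
{'t': 0.0, 'joints': array([-68.45207166,  34.38401361,  -0.14581717,  91.68017658,
         0.10416198,  54.02568188,  -4.57361062]), 'joint_vel': array([-0.01933565,  0.07981515, -0.00968845, -0.00873406, -0.06507559,
       -0.01108827,  0.02765119]), 'joint_efforts': array([-9.85394763e-04, -7.65077806e+01,  1.49681233e+00, -2.52339524e+01,
       -5.24373434e-02,  1.70419109e-02,  1.71376714e-04]), 'tcp_pos': array([316.96924439, 651.48997086, 217.77101387]), 'eef_rot': array([[ 4.37427427e-01,  8.99253554e-01, -5.40546022e-04],
       [ 8.99252365e-01, -4.37427733e-01, -1.47042707e-03],
       [-1.55873659e-03,  1.57117841e-04, -9.99998773e-01]]), 'wrist_force': array([1.08423432, 0.38968397, 0.32695008]), 'torque': array([0.04084844, 0.0087697 , 0.01732137]), 'opening': 92.80837889998962}
scene {'fx': 463.110612293336, 'fy': 463.110612293336, 'cx': 277.7493582540018, 'cy': 203.4137203861758, 'rvec': array([ 1.18125595,  2.20541815, -1.07791892]), 'tvec': array([ 296.00293893,  -71.34176427, 1405.90325085])}
top {'fx': 439.067226170509, 'fy': 439.067226170509, 'cx': 274.8520440576287, 'cy': 206.82929109879245, 'rvec': array([ 2.18258843, -2.18245075,  0.02570708]), 'tvec': array([ -58.28651112,  404.64430076, 1174.50122162])}
wrist {'fx': 355.7250093145707, 'fy': 355.7250093145707, 'cx': 278.15301459158195, 'cy': 212.07774297040373, 'rvec': array([-2.44548473, -1.52970245, -0.22374934]), 'tvec': array([-723.99671466,  -33.7849429 ,  390.81248129])}
```

View pics/scene0.png

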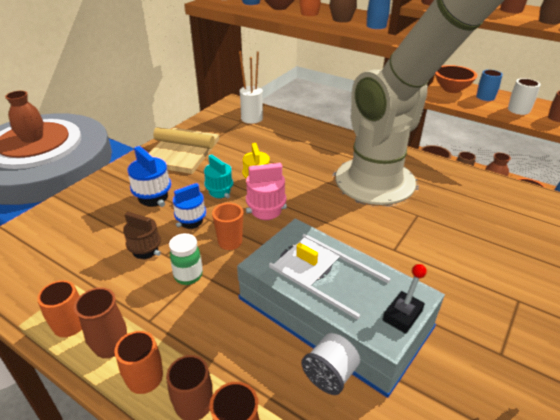

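View pics/top0.png

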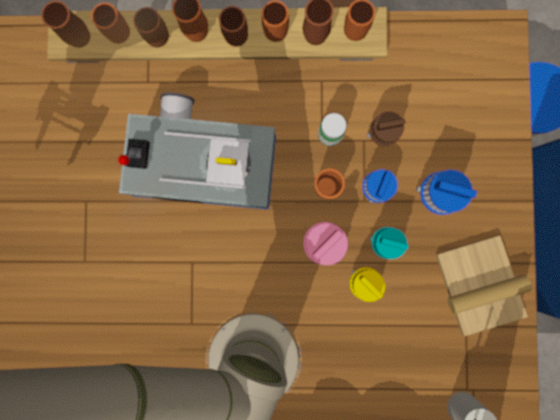

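View pics/wrist0.png

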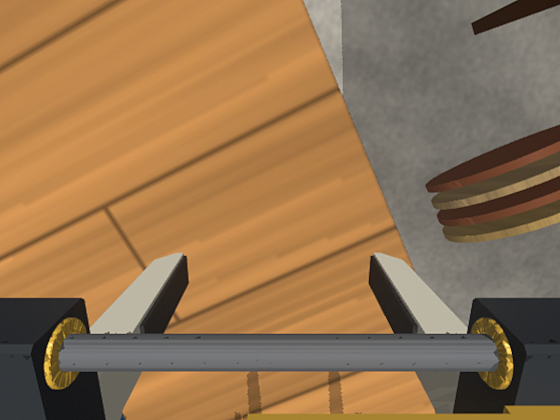

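Candidates for the clean filter (scene pixel / top pixel):
- large blue (149,178) / (447,192)
- small blue (188,206) / (381,186)
- turquoise (218,178)
- pink (266,190)
- yellow (256,162)
- brown spent canister (142,235)

The description picks the small blue one. I'll check it in a crop and measure.

```bash
cat > h.py <<'E'
import numpy as np,cv2
from rig import bot
def KRT(n,P=None):
    p=P or bot.camera_params(n)
    K=np.array([[p['fx'],0,p['cx']],[0,p['fy'],p['cy']],[0,0,1]]);R=cv2.Rodrigues(np.array(p['rvec'],float))[0]
    return K,R,np.array(p['tvec'],float)
def bp(n,u,v,z,P=None):
    K,R,t=KRT(n,P);d=R.T@np.linalg.solve(K,[u,v,1.]);c=-R.T@t
    return c+d*(z-c[2])/d[2]
def pj(n,X,P=None):
    K,R,t=KRT(n,P);q=(R@np.atleast_2d(X).T).T+t;q=q@K.T;return q[:,:2]/q[:,2:]
def crop(img,x0,y0,x1,y1,s,name):
    c=cv2.resize(img[y0:y1,x0:x1],None,fx=s,fy=s,interpolation=cv2.INTER_CUBIC)
    step=10
    for x in range((x0+9)//10*10,x1,step):
        cv2.line(c,((x-x0)*s,0),((x-x0)*s,6 if x%50 else 14),(0,0,255),1)
        if x%20==0: cv2.putText(c,str(x),((x-x0)*s,24),0,.35,(0,0,255),1)
    for y in range((y0+9)//10*10,y1,step):
        cv2.line(c,(0,(y-y0)*s),(6,(y-y0)*s),(0,0,255),1)
        if y%20==0: cv2.putText(c,str(y),(8,(y-y0)*s+4),0,.35,(0,0,255),1)
    cv2.imwrite(name,c)
E
python3 - <<'E'
from h import *
t=cv2.imread('pics/top0.png');s=cv2.imread('pics/scene0.png')
crop(t,110,90,290,220,4,'pics/t_ext.png')
crop(t,300,100,480,220,4,'pics/t_can.png')
crop(s,110,130,300,270,4,'pics/s_can.png')
crop(s,230,210,450,390,3,'pics/s_ext.png')
E
```

```text
(no output)
```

View pics/t_ext.png

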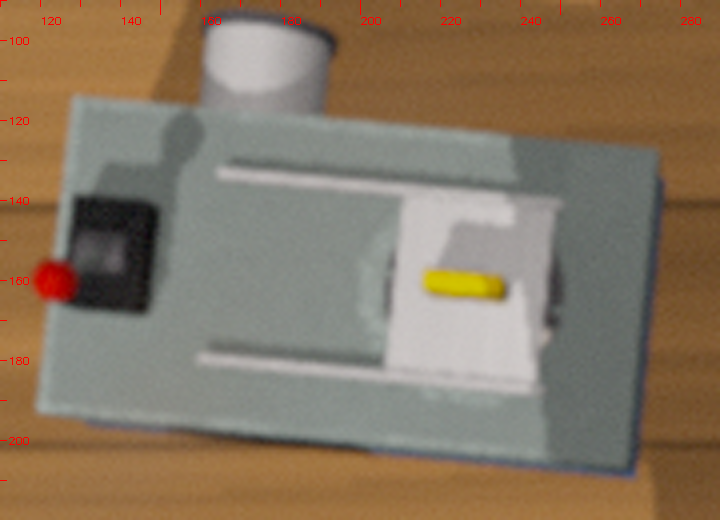

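View pics/t_can.png

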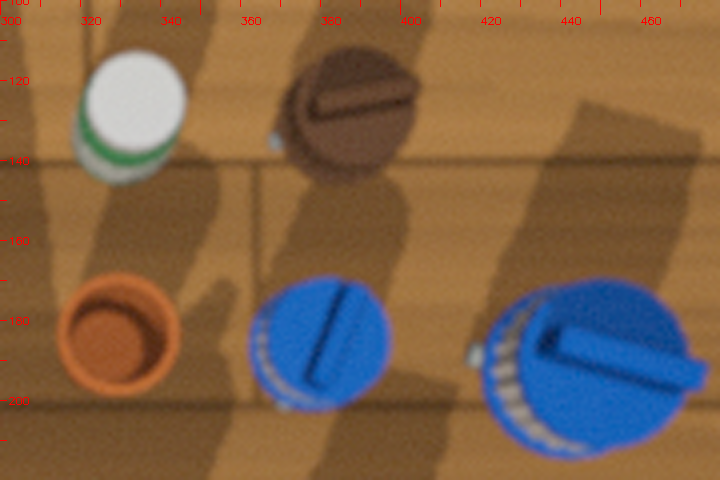

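View pics/s_can.png

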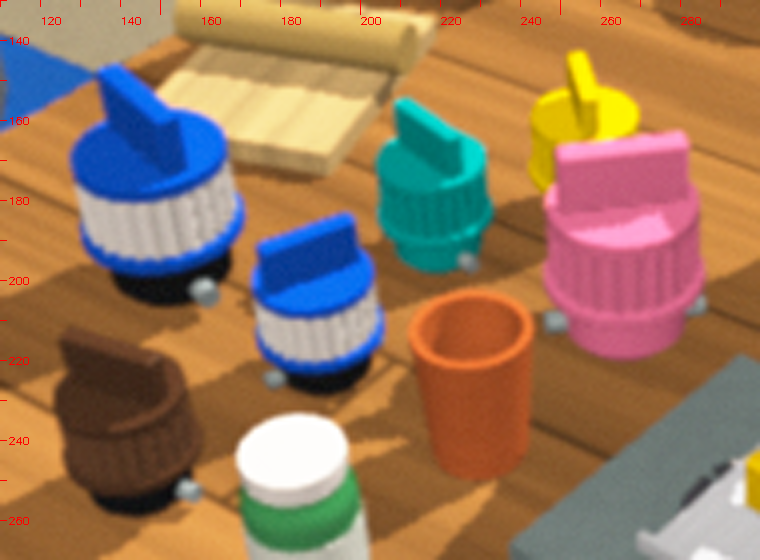

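View pics/s_ext.png

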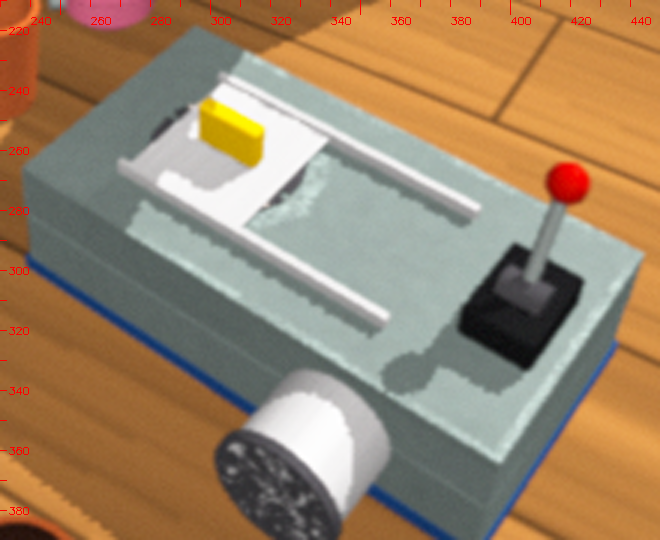

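The small blue canister with white pleats at top (381,186) and scene (188,206) is the target, and it has the same size as the spent one. Now the poses.

Run:
```python
from h import *
from scipy.optimize import least_squares
np.set_printoptions(precision=1,suppress=True)
# extractor corners: +x+y, +x-y, -x-y, -x+y
L=np.array([[100,185,110],[100,-185,110],[-100,-185,110],[-100,185,110.]])
top=np.array([[129,114.5],[274.5,127.5],[268.5,208.3],[119.5,193]])
# scene: corners  top-left far(230+200/3...), 
sc={0:(396.7,364.5),1:(237.5,267),2:(294,219),3:(444,295)}
def W(p,L):
    c,s=np.cos(p[2]),np.sin(p[2]);return np.c_[p[0]+c*L[:,0]-s*L[:,1],p[1]+s*L[:,0]+c*L[:,1],L[:,2]]
def res(p,both=3):
    X=W(p,L);r=[]
    if both&1:r.append((pj('top',X)-top).ravel())
    if both&2:
        q=pj('scene',X);r.append(np.concatenate([q[i]-sc[i] for i in sc]))
    return np.concatenate(r)
for b in(1,2,3):
    s=least_squares(res,[500,200,-.1],args=(b,));print(b,s.x[:2],s.x[2].round(4),s.fun)
p=s.x
for n,(u,v) in dict(bar=(384.7,183.7),barU=(388,171.3),barL=(381,196.5)).items(): print(n,bp('top',u,v,118))
a=bp('scene',175,190.5,118);b=bp('scene',197,183.8,118);print('scene bar',a,b,(a+b)/2,np.linalg.norm(a-b))
ci=dict(port=[0,-80,112],axle=[0,145,132],grip0=[0,-80,140])
for k,v in ci.items(): print(k,W(p,np.array([v],float)))
# handle top center z: plate top approx 118?, 
for z in (140,150,160): print(z,bp('top',226,160,z),bp('scene',307.5,251,z))
print('knob',bp('top',123.5,160,202),bp('scene',419.3,271,202))
print('spent',bp('top',389,123,101),'jar',bp('top',334,125,105),'pot',bp('top',329.5,184,100),bp('top',447,192,130))
```

```text
1 [515. 132.] -0.0966 [-0.   0.   0.7  0.3 -1.1 -0.7  0.4  0.4]
2 [521.2 135.8] -0.0898 [ 0.2  0.7 -1.3 -0.6  0.2 -0.4  0.8 -0.6]
3 [517.9 134.1] -0.0938 [-1.  -0.9 -0.2 -1.1 -1.9 -2.1 -0.4 -0.5 -0.4 -1.  -0.9 -2.2  0.6 -1.5
  0.5 -1.7]
bar [ 455.5 -329.2  118. ]
barU [ 485.8 -337.5  118. ]
barL [ 424.2 -319.8  118. ]
scene bar [ 485.8 -342.4  118. ] [ 433.3 -315.7  118. ] [ 459.6 -329.1  118. ] 58.93078908517876
port [[510.4  54.5 112. ]]
axle [[531.5 278.5 132. ]]
grip0 [[510.4  54.5 140. ]]
140 [511.5  56.5 140. ] [509.7  57.9 140. ]
150 [509.9  55.1 150. ] [518.9  62.9 150. ]
160 [508.4  53.7 160. ] [528.1  67.9 160. ]
knob [502.5 283.5 202. ] [500.  282.2 202. ]
spent [ 609.2 -345.4  101. ] jar [ 604.  -208.2  105. ] pot [ 456.8 -196.7  100. ] [ 433.9 -474.8  130. ]
```

```bash
cat > plan.py <<'E'
import sys
from h import *
from scipy.spatial.transform import Rotation as Ro
def plan(pos,yaw):
    s=bot.sense();R=s['eef_rot'];y=np.radians(yaw);c,sn=np.cos(y),np.sin(y)
    T=np.array([[c,sn,0],[sn,-c,0],[0,0,-1.]])
    cur=np.degrees(np.arctan2(R[1,0],R[0,0]))
    rv=np.degrees(Ro.from_matrix(R.T@T).as_rotvec())
    print('t %.2f tcp %s yaw %.2f open %.1f F %s M %s'%(s['t'],s['tcp_pos'].round(1),cur,s['opening'],s['wrist_force'].round(1),s['torque'].round(2)))
    print('shift cm',(R.T@(np.array(pos)-s['tcp_pos'])/10).round(2),'rot',rv.round(2))
if __name__=='__main__':
    plan([float(a) for a in sys.argv[1:4]],float(sys.argv[4]))
E
python3 plan.py 505 58 310 -5.4
python3 - <<'E'
from h import *
K,R,t=KRT('wrist');s=bot.sense();c=-R.T@t
print('cam in tool',s['eef_rot'].T@(c-s['tcp_pos']),(s['eef_rot'].T@R.T).round(3))
E
```

```text
t 0.15 tcp [317.  651.6 218. ] yaw 64.06 open 92.8 F [-0.9  0.2 -0.4] M [-0.03 -0.02  0.05]
shift cm [-45.17  42.87  -9.15] rot [5.000e-02 5.000e-02 6.946e+01]
cam in tool [  -0.30007312  -80.14719423 -165.20546458] [[ 1.    -0.     0.   ]
 [ 0.     0.958  0.288]
 [-0.    -0.288  0.958]]
```

Request:
servo_tool([
  [0,-2,2,-3,0,0,8],
  [0,-5,4.8,-5.5,0,0,16],
  [0,-8.3,7.8,-7,0,0,24],
  [0,-11.6,11,-8,0,0,32],
  [0,-15,14.3,-9,0,0,40],
])

```text
t: 0.65
tcp_pos: [380.3, 452.9, 309.1]
eef_rot: [[0.915, 0.403, -0.0], [0.403, -0.915, 0.0], [0.0, -0.0, -1.0]]
wrist_force: [0.4, 0.3, -0.4]
opening: 93.0
```

```bash
python3 plan.py 505 58 310 -5.4
```

```text
t 0.65 tcp [380.3 452.9 309.1] yaw 23.75 open 93.0 F [ 0.4  0.3 -0.4] M [-0.09 -0.04 -0.  ]
shift cm [-4.49 41.17 -0.11] rot [-2.000e-02 -0.000e+00  2.915e+01]
```

Request:
servo_tool([
  [0,-0.5,4.7,0,0,0,6],
  [0,-1,9.4,0,0,0,12],
  [0,-1.5,14.1,0,0,0,18],
  [0,-2.0,18.8,0,0,0,24],
  [0,-2.5,23.5,0,0,0,29],
])

```text
t: 1.15
tcp_pos: [453.2, 227.9, 308.7]
eef_rot: [[0.996, -0.09, 0.0], [-0.09, -0.996, 0.0], [0.0, -0.0, -1.0]]
wrist_force: [-0.3, 0.4, 0.9]
opening: 93.0
```

```bash
python3 plan.py 505 80 310 -5.4
```

```text
t 1.15 tcp [453.2 227.9 308.7] yaw -5.17 open 93.0 F [-0.3  0.4  0.9] M [-0.04 -0.01 -0.01]
shift cm [ 6.49 14.26 -0.13] rot [-0.01 -0.    0.23]
```

Request:
servo_tool([
  [0,2,4.4,0,0,0,0.2],
  [0,4,8.8,0,0,0,0.2],
  [0,6,13,0,0,0,0.2],
  [0,6.5,14.3,0,0,0,0.2],
  [0,6.5,14.3,0,0,0,0.2],
])

```text
t: 1.65
tcp_pos: [505.9, 79.0, 308.7]
eef_rot: [[0.996, -0.094, 0.0], [-0.094, -0.996, -0.001], [0.0, 0.001, -1.0]]
wrist_force: [-0.6, 0.0, -0.1]
opening: 92.9
```

```bash
cat > look.py <<'E'
import sys,pickle
from h import *
n=sys.argv[1];s=bot.sense();P=bot.camera_params('wrist');im=bot.capture('wrist')
cv2.imwrite(f'pics/{n}.png',im);pickle.dump((s,P),open(f'pics/{n}.pkl','wb'))
print(s['t'],s['tcp_pos'])
E
python3 look.py w1
```

```text
1.65 [505.93153758  79.01961644 308.69676134]
```

View pics/w1.png

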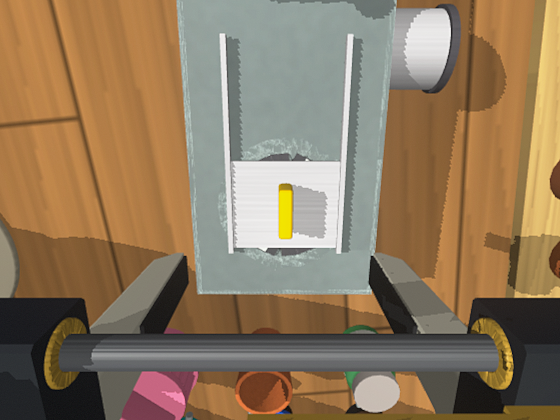

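Wrist view: the yellow handle's top runs about (286,186)–(286,238). The plate corners are (231,163), (341,160), (340,247) and (234,248), and the deck's near edge is at y≈292.

Run:
```python
from h import *
im=cv2.imread('pics/w1.png');crop(im,175,140,400,300,3,'pics/w1c.png')
```

```text
(no output)
```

View pics/w1c.png

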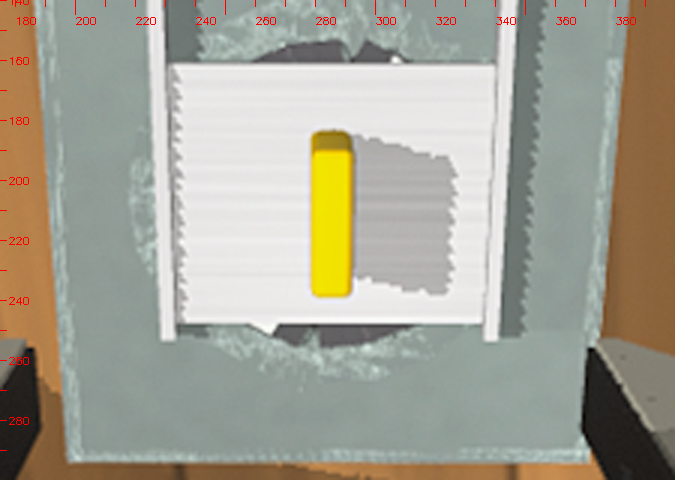

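Run:
```python
from h import *
import pickle
np.set_printoptions(precision=1,suppress=True)
s,P=pickle.load(open('pics/w1.pkl','rb'))
b=lambda u,v,z:bp('wrist',u,v,z,P)
a,c=b(285.7,190.5,152),b(285.5,238.5,152);print('handle',a,c,(a+c)/2,np.linalg.norm(a-c),np.degrees(np.arctan2(*(a-c)[:2])))
w=b(279,215,152),b(292,215,152);print(np.linalg.norm(w[0]-w[1]))
L,R=b(198.5,293.5,110),b(371.5,293.5,110);print('deck -y corners',L,R,np.linalg.norm(L-R),np.degrees(np.arctan2((R-L)[1],(R-L)[0])))
q=[b(u,v,118) for u,v in((232,161),(341,161),(337,248),(234,248))];print('plate',q, np.mean(q,0))
l1,l2=b(221.5,35,122),b(230,250,122);print('rail yaw',np.degrees(np.arctan2(*(l1-l2)[:2])))
l1,l2=b(351,35,122),b(339,250,122);print('rail yaw',np.degrees(np.arctan2(*(l1-l2)[:2])))
```

```text
handle [513.5  82.4 152. ] [509.1  35.  152. ] [511.3  58.7 152. ] 47.599588409194304 5.309824515930573
12.317007351314512
deck -y corners [403.1 -38.9 110. ] [600.7 -57.7 110. ] 198.54857390349687 -5.430953276702533
plate [array([462.6, 109.6, 118. ]), array([571.3,  99.2, 118. ]), array([562.9,   5.7, 118. ]), array([452.4,  16.2, 118. ])] [512.3  57.7 118. ]
rail yaw 5.569083549655765
rail yaw 5.560981934865597
```

```bash
python3 plan.py 511.3 58.7 130 -5.45
```

```text
t 1.70 tcp [505.5  81.1 308.5] yaw -5.26 open 93.3 F [ 0.1  1.  -0. ] M [-0.04  0.09  0.08]
shift cm [ 0.79  2.18 17.85] rot [-0.    0.02  0.19]
```

Request:
servo_tool([
  [0,0.7,2.15,3,0,0,0.2],
  [0,0.7,2.15,8,0,0,0.2],
  [0,0.7,2.15,12.5,0,0,0.2],
  [0,0.7,2.15,16.5,0,0,0.2],
  [0,0.7,2.15,17.8,0,0,0.2],
], newtons=25)

```text
t: 2.2
tcp_pos: [508.2, 61.6, 127.0]
eef_rot: [[0.996, -0.09, -0.005], [-0.09, -0.996, -0.001], [-0.005, 0.001, -1.0]]
wrist_force: [0.4, 0.3, 0.5]
opening: 92.6
```

Request:
servo_tool([
  [0.5,0,0,0,0,0,0],
  [1,0,0,0,0,0,0],
  [1,0,0,0,0,0,0],
  [1,0,0,0,0,0,0],
  [1,0,0,0,0,0,0],
], newtons=25)

```text
t: 2.7
tcp_pos: [511.0, 60.0, 131.6]
eef_rot: [[0.996, -0.093, 0.002], [-0.093, -0.996, 0.001], [0.002, -0.001, -1.0]]
wrist_force: [0.6, 0.3, -0.4]
opening: 57.8
```

Request:
servo_tool([
  [1,0,0,0,0,0,0],
  [1,0,0,0,0,0,0],
  [1,0,0,0,0,0,0],
  [1,0,0,0,0,0,0],
  [1,0,0,0,0,0,0],
])

```text
t: 3.2
tcp_pos: [510.6, 59.6, 130.6]
eef_rot: [[0.996, -0.093, -0.0], [-0.093, -0.996, -0.0], [-0.0, 0.0, -1.0]]
wrist_force: [-0.5, -0.3, -0.9]
opening: 17.7
```

Request:
servo_tool([
  [1,0,0,0,0,0,0],
  [1,0,-1.5,0,0,0,0],
  [1,0,-4.5,0,0,0,0],
  [1,0,-8,0,0,0,0],
  [1,0,-10,0,0,0,0],
])

```text
t: 3.7
tcp_pos: [520.9, 162.0, 130.6]
eef_rot: [[0.996, -0.092, 0.002], [-0.092, -0.996, 0.0], [0.002, -0.001, -1.0]]
wrist_force: [4.1, -3.2, -2.4]
opening: 13.6
```

Request:
servo_tool([
  [1,0,-0.2,0,0,0,0],
  [1,0,-0.3,0,0,0,0],
  [1,0,-0.4,0,0,0,0],
  [1,0,-0.4,0,0,0,0],
  [1,0,-0.4,0,0,0,0],
])

```text
t: 4.2
tcp_pos: [521.0, 163.1, 130.6]
eef_rot: [[0.996, -0.094, 0.001], [-0.094, -0.996, 0.0], [0.001, -0.001, -1.0]]
wrist_force: [5.7, 1.0, -5.8]
opening: 13.8
```

Request:
servo_tool([
  [0.5,0,0,0,0,0,0],
  [0.5,0,0,0,0,0,0],
  [0.5,0,0,0,0,0,0],
  [0.5,0,0,-3,0,0,0],
  [0.5,0,0,-8,0,0,0],
])

```text
t: 4.7
tcp_pos: [518.3, 162.5, 209.2]
eef_rot: [[0.996, -0.093, -0.006], [-0.093, -0.996, -0.003], [-0.006, 0.003, -1.0]]
wrist_force: [1.4, 0.9, -0.1]
opening: 45.5
```

Request:
servo_tool([
  [0.4,0,3,-4,0,0,0],
  [0.4,0,5.5,-8,0,0,0],
  [0.4,0,7,-11,0,0,0],
  [0.4,0,7,-11,0,0,0],
  [0.4,0,7,-11,0,0,0],
])

```text
t: 5.2
tcp_pos: [513.5, 93.4, 321.0]
eef_rot: [[0.996, -0.093, 0.001], [-0.093, -0.996, 0.001], [0.001, -0.001, -1.0]]
wrist_force: [1.0, -0.2, 0.3]
opening: 56.0
```

```bash
python3 look.py w2;python3 -c "
from h import *
im=cv2.imread('pics/w2.png');crop(im,160,60,420,260,3,'pics/w2c.png')"
```

```text
5.2 [513.46504147  93.44439242 320.9698679 ]
```

View pics/w2c.png

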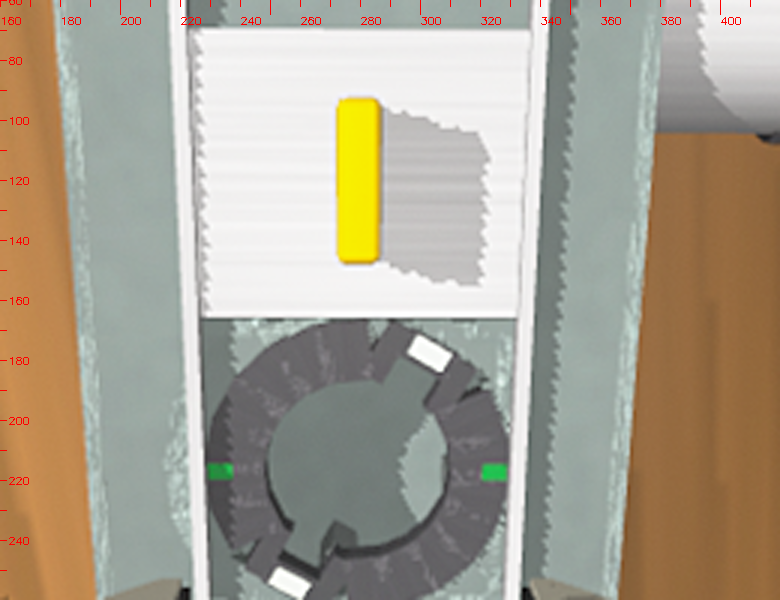

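Shutter open. The green marks are at (229.3,216.8) and (321,217), the white marks at (299.7,177.7) and (253,253.5).

Run:
```python
from h import *
import pickle
np.set_printoptions(precision=1,suppress=True)
s,P=pickle.load(open('pics/w2.pkl','rb'))
b=lambda u,v,z:bp('wrist',u,v,z,P)
for n,p,q in (('green',(229.3,216.8),(321,217)),('white',(299.7,177.7),(253,253.5))):
    p,q=b(*p,112),b(*q,112);print(n,p,q,(p+q)/2,np.linalg.norm(p-q),np.degrees(np.arctan2((q-p)[1],(q-p)[0])))
im=cv2.imread('pics/w2.png')
# collar outline check
h=b(273.5+6,120,152);print('handle',b(279,92.5,152),b(279,147.5,152))
# overlay
c=np.array([511.9,56.5,112]);r=49
for cc,col in ((c,(0,0,255)),):
  for r in (34,50):
    X=np.array([cc+[r*np.cos(a),r*np.sin(a),0] for a in np.linspace(0,6.28,60)])
    for u,v in pj('wrist',X,P): cv2.circle(im,(int(round(u)),int(round(v))),0,col,-1)
crop(im,210,150,340,270,5,'pics/w2o.png')
```

```text
green [456.5  61.  112. ] [557.2  51.2 112. ] [506.9  56.1 112. ] 101.12836648798509 -5.516945367722607
white [537.2  97.3 112. ] [477.6  15.  112. ] [507.4  56.2 112. ] 101.60811135324725 -125.91547495287787
handle [523.  183.9 152. ] [518.5 135.6 152. ]
```

View pics/w2o.png

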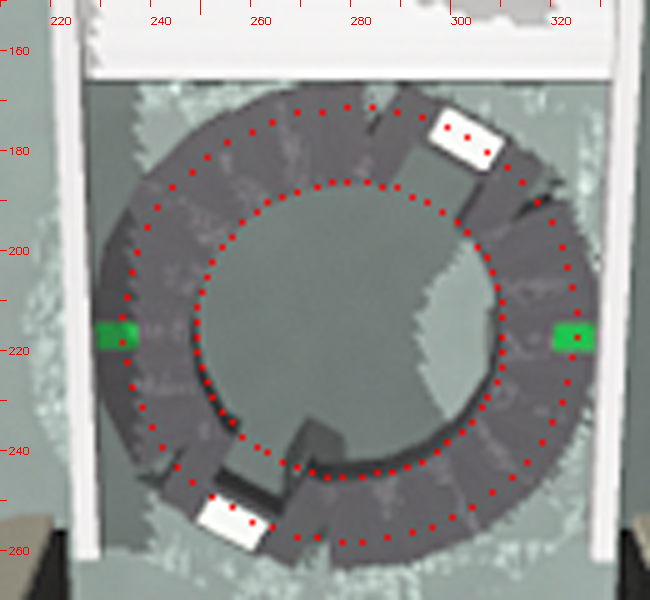

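```bash
python3 - <<'E'
from h import *
import pickle
np.set_printoptions(precision=1,suppress=True)
s,P=pickle.load(open('pics/w2.pkl','rb'))
b=lambda u,v,z:bp('wrist',u,v,z,P)
for n,p,q in (('green',(233.5,217.2),(324.8,217.3)),('white',(303.4,177.8),(256.5,254.2))):
    p,q=b(*p,112),b(*q,112);print(n,p,q,(p+q)/2,np.linalg.norm(p-q),np.degrees(np.arctan2((q-p)[1],(q-p)[0])))
# refit handle from w1 pixel center? (tick misreads)
E
python3 plan.py 455 -280 330 -110
```

```text
green [461.1  60.1 112. ] [561.4  50.5 112. ] [511.2  55.3 112. ] 100.71838941688853 -5.4517795387702135
white [541.1  96.8 112. ] [481.4  13.8 112. ] [511.3  55.3 112. ] 102.25038608192571 -125.69296676941245
t 5.25 tcp [513.1  94.  320. ] yaw -5.31 open 55.8 F [-0.6  0.6  0.1] M [-0.04  0.06  0.03]
shift cm [-2.33 37.77 -1.  ] rot [4.0000e-02 5.0000e-02 1.0469e+02]
```

Request:
servo_tool([
  [0.3,0,3.5,0,0,0,8.5],
  [0.3,-0.3,7,0,0,0,17],
  [0.3,-0.6,10.5,0,0,0,25.5],
  [0.3,-0.9,14,0,0,0,34],
  [0.3,-1.2,17.5,0,0,0,42],
])

```text
t: 5.75
tcp_pos: [484.6, -79.9, 319.2]
eef_rot: [[0.674, -0.738, -0.003], [-0.738, -0.674, -0.0], [-0.001, 0.002, -1.0]]
wrist_force: [0.5, -0.9, 0.1]
opening: 65.1
```

```bash
python3 plan.py 494 -343 310 -110
```

```text
t 5.75 tcp [484.6 -79.9 319.2] yaw -47.60 open 65.1 F [ 0.5 -0.9  0.1] M [-0.09  0.08 -0.  ]
shift cm [20.06 17.05  0.93] rot [1.60e-01 1.00e-02 6.24e+01]
```

Request:
servo_tool([
  [0.3,3,2.5,0.2,0,0,8.5],
  [0.3,6,5,0.4,0,0,17],
  [0.3,9,7.6,0.6,0,0,25.5],
  [0.3,12,10.2,0.8,0,0,34],
  [0.3,15,12.8,0.9,0,0,42],
])

```text
t: 6.25
tcp_pos: [493.0, -276.9, 309.7]
eef_rot: [[0.007, -1.0, -0.003], [-1.0, -0.007, 0.001], [-0.001, 0.003, -1.0]]
wrist_force: [1.4, 0.4, 1.7]
opening: 65.4
```

```bash
python3 plan.py 494 -343 310 -110
```

```text
t 6.25 tcp [ 493.  -276.9  309.7] yaw -89.59 open 65.4 F [1.4 0.4 1.7] M [ 0.01  0.13 -0.  ]
shift cm [ 6.61 -0.06 -0.04] rot [1.700e-01 1.000e-02 2.041e+01]
```

Request:
servo_tool([
  [0.3,3,0,0,0,0,8],
  [0.3,6,0,0,0,0,16],
  [0.3,6.6,0,0,0,0,20.4],
  [0.3,6.6,0,0,0,0,20.4],
  [0.3,6.6,0,0,0,0,20.4],
])

```text
t: 6.75
tcp_pos: [493.9, -341.5, 310.1]
eef_rot: [[-0.335, -0.942, -0.003], [-0.942, 0.335, 0.001], [-0.0, 0.003, -1.0]]
wrist_force: [0.2, 0.0, 0.4]
opening: 65.0
```

```bash
python3 look.py w3;python3 -c "
from h import *
im=cv2.imread('pics/w3.png');crop(im,190,120,370,260,4,'pics/w3c.png')"
```

```text
6.75 [ 493.86903713 -341.49000369  310.11054112]
```

View pics/w3.png

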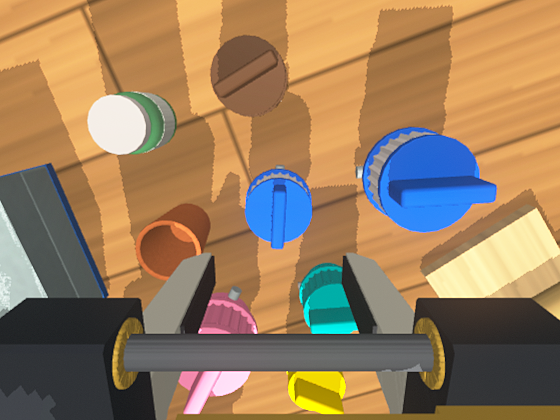

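View pics/w3c.png

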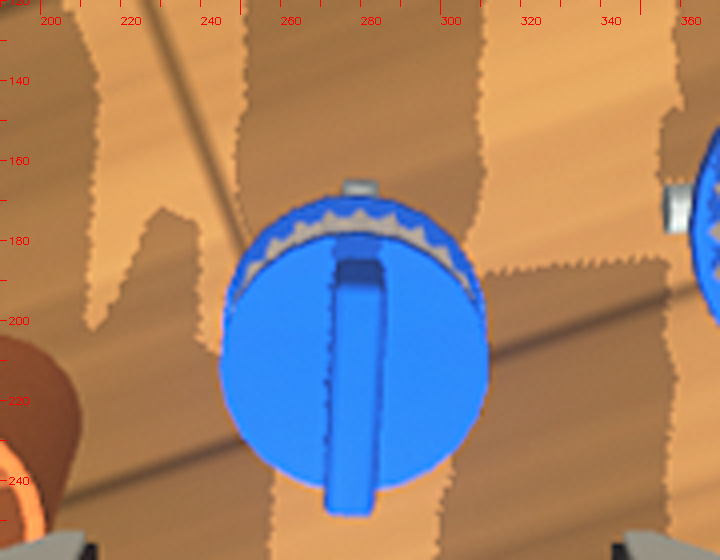

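Bar top runs from (279.6,191.8) to (277.4,248.5). The cap spans u 245–312.5, and a pin shows at (280,167).

Run:
```python
from h import *
import pickle
np.set_printoptions(precision=1,suppress=True)
s,P=pickle.load(open('pics/w3.pkl','rb'))
b=lambda u,v,z:bp('wrist',u,v,z,P)
p,q=b(279.6,191.8,118),b(277.4,248.6,118);print(p,q,(p+q)/2,np.linalg.norm(p-q),np.degrees(np.arctan2((p-q)[1],(p-q)[0])))
l,r=b(245,213,84),b(312.4,213,84);print(l,r,(l+r)/2,np.linalg.norm(l-r))
print('pin',b(279.8,166,12))
im=cv2.imread('pics/w3.png')
c=((p+q)/2)[:2]
for r,z in((39,84),(42,34)):
    for u,v in pj('wrist',np.array([[c[0]+r*np.cos(a),c[1]+r*np.sin(a),z] for a in np.linspace(0,6.28,70)]),P): cv2.circle(im,(int(round(u)),int(round(v))),0,(0,0,255),-1)
crop(im,220,140,340,260,5,'pics/w3o.png')
```

```text
[ 488.  -341.3  118. ] [ 429.2 -317.9  118. ] [ 458.6 -329.6  118. ] 63.26513565728596 -21.668784043921885
[ 469.9 -292.8   84. ] [ 443.9 -365.8   84. ] [ 456.9 -329.3   84. ] 77.5254304721906
pin [ 496.2 -344.9   12. ]
```

View pics/w3o.png

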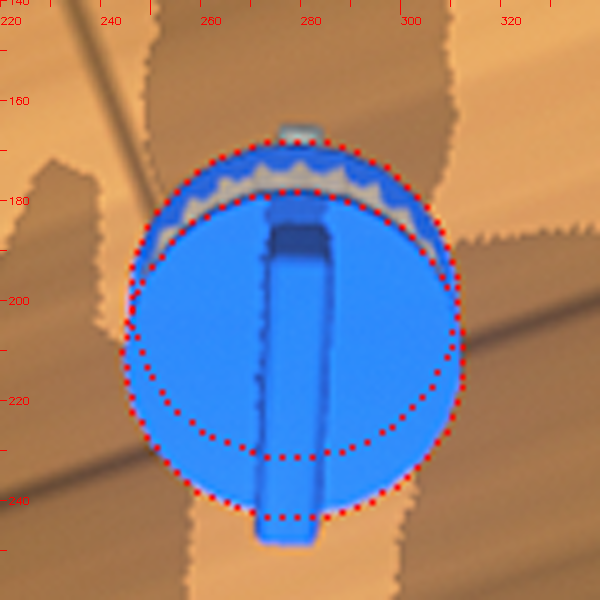

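```bash
python3 plan.py 458.6 -329.6 89 -111.7
```

```text
t 6.80 tcp [ 494.  -341.3  310.5] yaw -109.54 open 65.2 F [ 0.9  0.3 -0.3] M [ 0.01  0.13 -0.01]
shift cm [ 0.09  3.69 22.16] rot [0.11 0.02 2.16]
```

Request:
servo_tool([
  [0.3,0.1,3.0,3,0.1,0,2.2],
  [0.3,0.1,3.7,7.5,0.1,0,2.2],
  [0.3,0.1,3.7,12,0.1,0,2.2],
  [0.3,0.1,3.7,14.5,0.1,0,2.2],
  [0.3,0.1,3.7,15,0.1,0,2.2],
])

```text
t: 7.3
tcp_pos: [457.9, -328.8, 159.1]
eef_rot: [[-0.371, -0.929, -0.002], [-0.929, 0.371, 0.002], [-0.001, 0.003, -1.0]]
wrist_force: [0.9, 0.3, 1.0]
opening: 64.9
```

```bash
python3 plan.py 458.6 -329.6 89 -111.7
```

```text
t 7.30 tcp [ 457.9 -328.8  159.1] yaw -111.78 open 64.9 F [0.9 0.3 1. ] M [0.07 0.16 0.  ]
shift cm [ 0.06 -0.11  7.01] rot [ 0.15  0.08 -0.08]
```

Request:
servo_tool([
  [0.3,0.05,0,3,0.1,0,0],
  [0.3,0.05,0,6,0.1,0,0],
  [0.4,0.05,0,7,0.1,0,0],
  [1,0.05,0,7,0.1,0,0],
  [1,0.05,0,7,0.1,0,0],
], newtons=45)

```text
t: 7.8
tcp_pos: [459.2, -332.1, 93.0]
eef_rot: [[-0.373, -0.928, 0.005], [-0.928, 0.373, -0.002], [0.0, -0.005, -1.0]]
wrist_force: [0.2, 0.3, 0.1]
opening: 45.7
```

Request:
servo_tool([
  [1,0,0,0,0,0,0],
  [1,0,0,0,0,0,0],
  [1,0,0,0,0,0,0],
  [1,0,0,0,0,0,0],
  [1,0,0,0,0,0,0],
])

```text
t: 8.3
tcp_pos: [458.7, -331.5, 91.8]
eef_rot: [[-0.373, -0.928, 0.003], [-0.928, 0.373, -0.001], [-0.0, -0.004, -1.0]]
wrist_force: [0.5, 0.6, 1.7]
opening: 13.7
```

Request:
servo_tool([
  [1,0,0,0,0,0,0],
  [1,0,0,-1,0,0,0],
  [1,0,0,-3,0,0,0],
  [1,0,0,-6,0,0,0],
  [1,0,0,-10,0,0,0],
])

```text
t: 8.8
tcp_pos: [457.1, -330.9, 191.9]
eef_rot: [[-0.374, -0.927, -0.0], [-0.927, 0.374, -0.0], [0.0, -0.0, -1.0]]
wrist_force: [0.4, 0.5, -3.6]
opening: 14.0
```

```bash
python3 look.py w4; python3 plan.py 511.2 55.3 270 -35.45
```

```text
8.8 [ 457.08796298 -330.92052392  191.89035276]
t 8.85 tcp [ 458.5 -333.7  198. ] yaw -112.06 open 13.5 F [ 0.9 -1.8  0.3] M [-0.01  0.03 -0.02]
shift cm [-38.02   9.67  -7.32] rot [ -0.32  -0.35 -76.61]
```

View pics/w4.png

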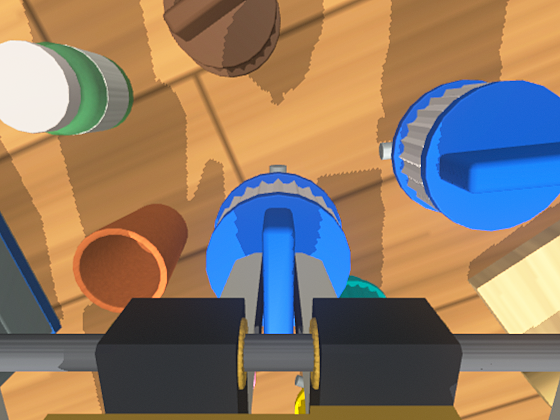

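Run:
```python
from h import *
import pickle
np.set_printoptions(precision=1,suppress=True)
s,P=pickle.load(open('pics/w4.pkl','rb'))
R=s['eef_rot'];p0=s['tcp_pos']
im=cv2.imread('pics/w4.png')
dz=-26.5 # bar top in tool z rel TCP
for oy,col in((0,(0,0,255)),(2,(0,255,255))):
  for r,z in((39,dz+34),(42,dz+84)):
    X=np.array([p0+R@np.array([r*np.cos(a),oy+r*np.sin(a),z]) for a in np.linspace(0,6.28,90)])
    for u,v in pj('wrist',X,P):
        if v<330: cv2.circle(im,(int(round(u)),int(round(v))),0,col,-1)
  X=np.array([p0+R@np.array([x,oy-33,dz]) for x in np.linspace(-7,7,8)])
  for u,v in pj('wrist',X,P): cv2.circle(im,(int(round(u)),int(round(v))),0,col,-1)
crop(im,190,150,370,300,4,'pics/w4o.png')
```

```text
(no output)
```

View pics/w4o.png

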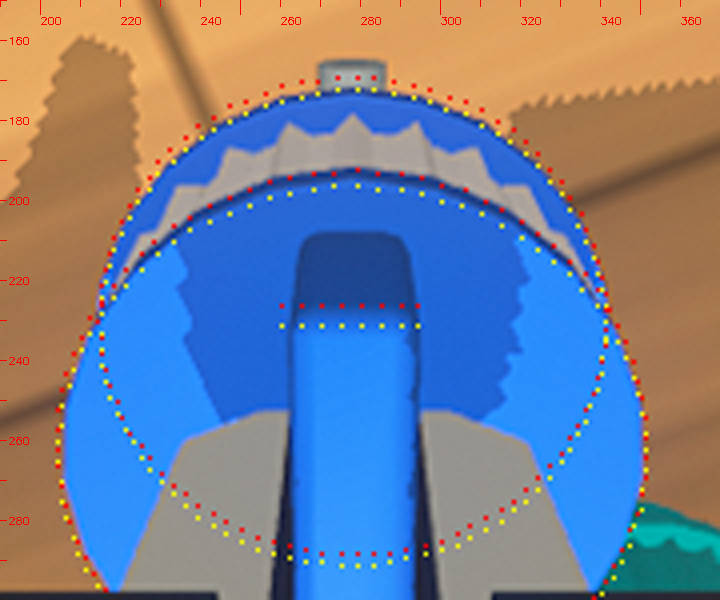

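Request:
servo_tool([
  [1,-1,0,-4,0,0,-4],
  [1,-4,0.8,-7.5,0,0,-11],
  [1,-8,2,-10,0,0,-19],
  [1,-12,3,-10,0,0,-27],
  [1,-16,4,-10,-0.2,-0.2,-35],
])

```text
t: 9.35
tcp_pos: [480.2, -166.8, 292.4]
eef_rot: [[0.231, -0.973, 0.002], [-0.973, -0.231, 0.003], [-0.002, -0.002, -1.0]]
wrist_force: [1.8, 0.2, -4.2]
opening: 13.6
```

```bash
python3 plan.py 511.2 55.3 270 -35.45
```

```text
t 9.35 tcp [ 480.2 -166.8  292.4] yaw -76.66 open 13.6 F [ 1.8  0.2 -4.2] M [ 0.01  0.07 -0.05]
shift cm [-20.89  -8.13   2.3 ] rot [ -0.16   0.07 -41.21]
```

Request:
servo_tool([
  [1,-4.4,-1.7,0,0,0,-8.5],
  [1,-8.8,-3.4,0,0,0,-17],
  [1,-13,-5.1,0.5,0,0,-25.5],
  [1,-17,-6.7,1,0,0,-34],
  [1,-20.5,-8.1,2,0,0,-41],
])

```text
t: 9.85
tcp_pos: [513.1, 52.1, 272.5]
eef_rot: [[0.813, -0.582, 0.001], [-0.582, -0.813, 0.003], [-0.001, -0.003, -1.0]]
wrist_force: [0.9, 0.0, -4.2]
opening: 13.7
```

Request:
servo_tool([
  [1,0,0,1,0,0,0],
  [1,0,0,2,0,0,0],
  [1,0,0,2,0,0,0],
  [1,0,0,2,0,0,0],
  [1,0,0,2,0,0,0],
])

```text
t: 10.35
tcp_pos: [513.4, 49.0, 252.5]
eef_rot: [[0.808, -0.589, 0.001], [-0.589, -0.808, 0.002], [-0.001, -0.002, -1.0]]
wrist_force: [-0.3, 0.1, -3.8]
opening: 13.2
```

```bash
python3 look.py w5; python3 plan.py 511.2 55.3 205 -35.45;  python3 - <<'E'
from h import *
import pickle
np.set_printoptions(precision=1,suppress=True)
s,P=pickle.load(open('pics/w5.pkl','rb'))
R=s['eef_rot'];p0=s['tcp_pos']
im=cv2.imread('pics/w5.png');cv2.imwrite('pics/w5r.png',im)
dz=-26.5
for oy,col in((0,(0,0,255)),(2,(0,255,255))):
  for r,z in((39,dz+34),(42,dz+84)):
    X=np.array([p0+R@np.array([r*np.cos(a),oy+r*np.sin(a),z]) for a in np.linspace(0,6.28,90)])
    for u,v in pj('wrist',X,P):
        if v<330: cv2.circle(im,(int(round(u)),int(round(v))),0,col,-1)
  X=np.array([p0+R@np.array([x,oy-33,dz]) for x in np.linspace(-7,7,8)])
  for u,v in pj('wrist',X,P): cv2.circle(im,(int(round(u)),int(round(v))),0,col,-1)
crop(im,180,110,380,300,3,'pics/w5o.png')
t=bot.capture('top');crop(t,180,110,290,220,5,'pics/t5.png')
E
```

```text
10.35 [513.35253175  48.9507007  252.50141388]
t 10.40 tcp [513.5  49.2 252.6] yaw -36.05 open 13.8 F [-0.5  0.1 -4.4] M [-0.06  0.08  0.05]
shift cm [-0.54 -0.35  4.76] rot [-0.15  0.04 -0.6 ]
```

View pics/w5o.png

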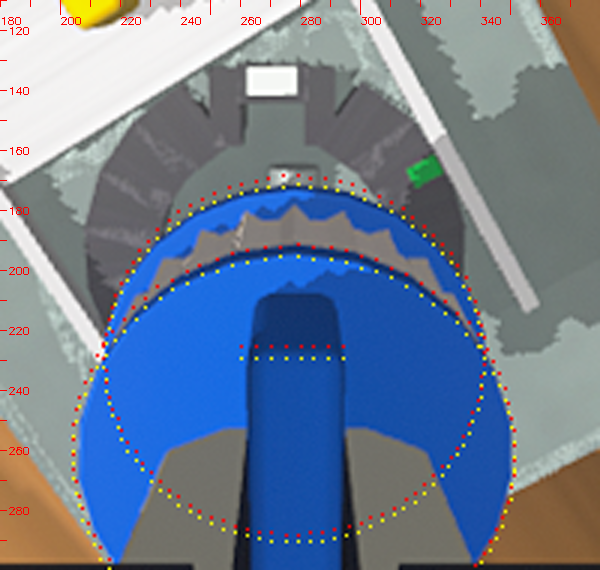

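View pics/w5r.png

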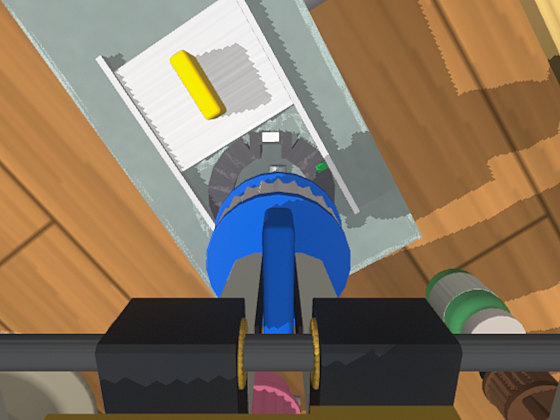

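Run:
```python
from h import *
import pickle
np.set_printoptions(precision=1,suppress=True)
s,P=pickle.load(open('pics/w5.pkl','rb'));print(s['t'])
for u,v,a in((270.7,137,60-5.45),(321.3,167,-5.45)):
    a=np.radians(a);print(bp('wrist',u,v,112,P),np.array([511.3+50.7*np.cos(a),55.3+50.7*np.sin(a)]))
```

```text
10.35
[540.6  96.7 112. ] [540.7  96.6]
[560.9  50.4 112. ] [561.8  50.5]
```

```bash
python3 plan.py 511.6 55.8 210 -35.45
```

```text
t 10.45 tcp [513.4  49.4 252.5] yaw -36.02 open 13.7 F [ 0.   0.8 -3. ] M [-0.04  0.12  0.03]
shift cm [-0.52 -0.4   4.25] rot [-0.15  0.04 -0.57]
```

Request:
servo_tool([
  [1,-0.4,-0.3,0.8,-0.1,0,-0.6],
  [1,-0.52,-0.4,2,-0.1,0,-0.6],
  [1,-0.52,-0.4,3.5,-0.1,0,-0.6],
  [1,-0.52,-0.4,4.2,-0.1,0,-0.6],
  [1,-0.52,-0.4,4.2,-0.1,0,-0.6],
])

```text
t: 10.95
tcp_pos: [510.5, 56.4, 208.7]
eef_rot: [[0.816, -0.578, -0.003], [-0.578, -0.816, 0.0], [-0.003, 0.002, -1.0]]
wrist_force: [-0.4, -0.3, -3.6]
opening: 13.9
```

```bash
python3 look.py w6; python3 plan.py 511.6 55.8 170 -35.45; python3 -c "
from h import *
im=cv2.imread('pics/w6.png');crop(im,190,110,370,260,4,'pics/w6c.png')"
```

```text
10.95 [510.5497764   56.43746519 208.71749175]
t 11.00 tcp [511.   56.3 209.5] yaw -35.35 open 13.8 F [-0.3  0.2 -3.5] M [-0.07  0.15 -0.02]
shift cm [0.08 0.   3.94] rot [0.06 0.11 0.1 ]
```

View pics/w6c.png

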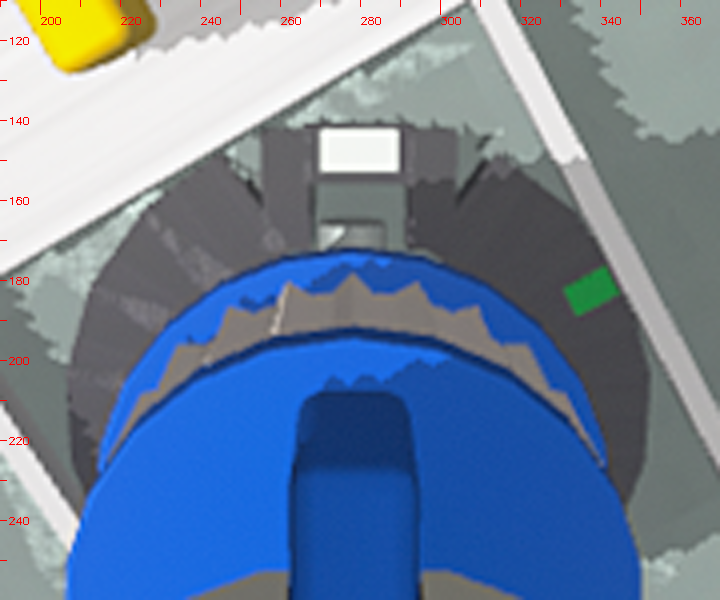

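The pin (u≈278) sits about 2 px left of the notch centre (u≈280), so I'll shift about 1.1 mm along tool x and descend gently.

Request:
servo_tool([
  [1,0.11,0,0.4,0,0,0],
  [1,0.11,0,0.9,0,0,0],
  [1,0.11,0,1.4,0,0,0],
  [1,0.11,0,1.9,0,0,0],
  [1,0.11,0,2.1,0,0,0],
])

```text
t: 11.5
tcp_pos: [512.0, 55.8, 188.5]
eef_rot: [[0.816, -0.578, -0.002], [-0.578, -0.816, 0.001], [-0.002, 0.0, -1.0]]
wrist_force: [-0.6, 0.2, -4.1]
opening: 13.9
```

No contact yet (the pins are about at collar level). Continuing down.

Request:
servo_tool([
  [1,0,0,0.3,0,0,0],
  [1,0,0,0.7,0,0,0],
  [1,0,0,1.1,0,0,0],
  [1,0,0,1.4,0,0,0],
  [1,0,0,1.4,0,0,0],
])

```text
t: 12.0
tcp_pos: [512.0, 55.8, 174.6]
eef_rot: [[0.816, -0.578, -0.002], [-0.578, -0.816, 0.001], [-0.002, 0.0, -1.0]]
wrist_force: [0.5, 0.7, -3.8]
opening: 14.0
```

```bash
python3 look.py w7; python3 plan.py 511.6 55.8 170 -35.45; python3 -c "
from h import *
im=cv2.imread('pics/w7.png');crop(im,190,110,370,260,4,'pics/w7c.png')"
```

```text
12.0 [511.96917542  55.80063084 174.6066404 ]
t 12.05 tcp [512.1  55.8 174.9] yaw -35.34 open 13.6 F [-0.  -0.3 -4.1] M [-0.02  0.07  0.01]
shift cm [-0.04  0.03  0.49] rot [0.   0.09 0.11]
```

View pics/w7c.png

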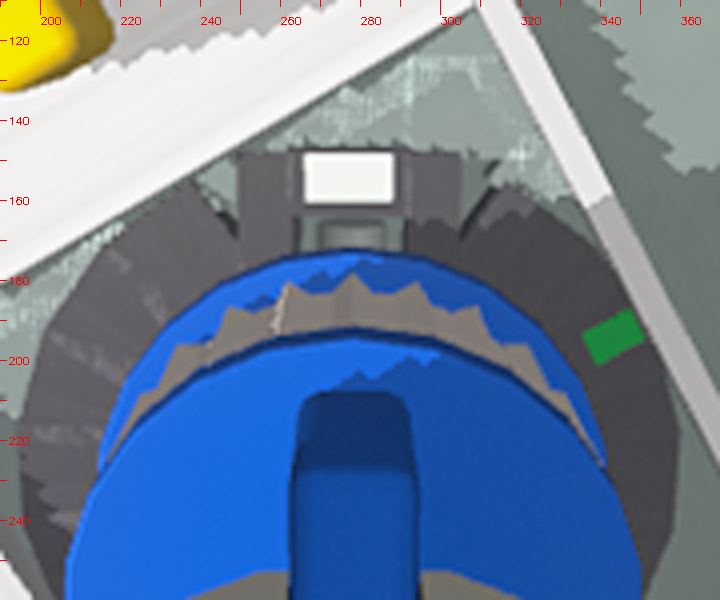

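Request:
servo_tool([
  [1,-0.02,0,0.2,0,0,0],
  [1,-0.02,0,0.4,0,0,0],
  [1,-0.02,0,0.5,0,0,0],
  [1,-0.02,0,0.6,0,0,0],
  [1,-0.02,0,0.6,0,0,0],
])

```text
t: 12.55
tcp_pos: [511.9, 56.1, 169.8]
eef_rot: [[0.816, -0.579, -0.001], [-0.579, -0.816, 0.002], [-0.002, -0.001, -1.0]]
wrist_force: [-4.8, 1.0, 8.0]
opening: 13.5
```

Contact at z 169.8, as predicted for home (about 169.5). Twisting clockwise (+az) with a light downward push.

Request:
servo_tool([
  [1,0,0,0.1,0,0,4],
  [1,0,0,0.1,0,0,10],
  [1,0,0,0.1,0,0,16],
  [1,0,0,0.1,0,0,22],
  [1,0,0,0.1,0,0,28],
])

```text
t: 13.05
tcp_pos: [513.9, 56.9, 169.7]
eef_rot: [[0.447, -0.895, 0.003], [-0.895, -0.447, 0.003], [-0.001, -0.004, -1.0]]
wrist_force: [-1.2, 3.8, 14.2]
opening: 13.7
```

```bash
python3 plan.py 511.6 55.8 170 -95.45
```

```text
t 13.05 tcp [513.9  56.9 169.7] yaw -63.46 open 13.7 F [-1.2  3.8 14.2] M [0.41 0.36 0.49]
shift cm [-0.    0.26 -0.03] rot [-0.19  0.14 31.99]
```

Request:
servo_tool([
  [1,0,0.05,0,0,0,7],
  [1,0,0.1,0,0,0,14],
  [1,0,0.1,0,0,0,20],
  [1,0,0.1,0,0,0,26],
  [1,0,0.1,0,0,0,31],
])

```text
t: 13.55
tcp_pos: [513.8, 54.9, 169.7]
eef_rot: [[-0.079, -0.997, 0.004], [-0.997, 0.079, 0.001], [-0.001, -0.004, -1.0]]
wrist_force: [2.3, -2.1, 11.6]
opening: 13.5
```

Request:
servo_tool([
  [1,0,0,0,0,0,1.5],
  [1,0,0,0,0,0,2],
  [1,0,0,0,0,0,2],
  [1,0,0,0,0,0,2],
  [1,0,0,0,0,0,2],
])

```text
t: 14.05
tcp_pos: [513.8, 54.9, 169.7]
eef_rot: [[-0.109, -0.994, 0.004], [-0.994, 0.109, 0.001], [-0.001, -0.004, -1.0]]
wrist_force: [2.6, -1.9, 11.7]
opening: 13.8
```

```bash
python3 plan.py 512 55.8 170 -95.45; python3 look.py w8
```

```text
t 14.05 tcp [513.8  54.9 169.7] yaw -96.26 open 13.8 F [ 2.6 -1.9 11.7] M [-0.44 -0.07  0.61]
shift cm [-0.07  0.19 -0.03] rot [-0.25  0.06 -0.81]
14.05 [513.80251484  54.93814953 169.66920183]
```

View pics/w8.png

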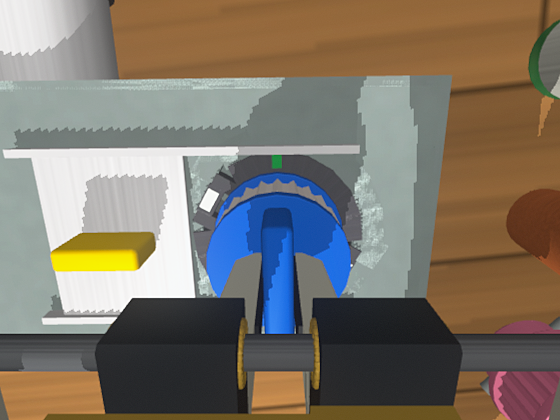

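Twisted to yaw −96.3 (target −95.5), with the bar in line with the green mark at (277,161). Releasing and rising.

Request:
servo_tool([
  [0.6,0,0,0,0,0,0],
  [0.6,0,0,0,0,0,0],
  [0.6,0,0,0,0,0,0],
  [0.6,0,0,-1,0,0,0],
  [0.6,0,0,-4.5,0,0,0],
])

```text
t: 14.6
tcp_pos: [509.6, 55.4, 212.1]
eef_rot: [[-0.111, -0.994, -0.006], [-0.994, 0.111, -0.001], [0.001, 0.005, -1.0]]
wrist_force: [0.3, 1.1, 0.3]
opening: 36.9
```

Request:
servo_tool([
  [0.6,0,-1,-5,0,0,0],
  [0.6,0,-2,-9,0,0,0],
  [0.6,0,-3,-12,0,0,0],
  [0.6,0,-4,-12,0,0,0],
  [0.6,0,-4,-12,0,0,0],
])

```text
t: 15.1
tcp_pos: [551.8, 51.0, 333.5]
eef_rot: [[-0.11, -0.994, 0.0], [-0.994, 0.11, 0.001], [-0.001, -0.0, -1.0]]
wrist_force: [0.2, -0.1, -1.8]
opening: 36.9
```

```bash
python3 look.py w9
python3 - <<'E'
from h import *
import pickle
s,P=pickle.load(open('pics/w9.pkl','rb'))
im=cv2.imread('pics/w9.png')
c=[511.3,55.3]; 
for r,z in((39,162),(42,112)):
    for u,v in pj('wrist',np.array([[c[0]+r*np.cos(a),c[1]+r*np.sin(a),z] for a in np.linspace(0,6.28,90)]),P): cv2.circle(im,(int(round(u)),int(round(v))),0,(0,0,255),-1)
a=np.radians(-5.45);d=np.array([np.cos(a),np.sin(a)]);n=np.array([-d[1],d[0]])
for x in np.linspace(-33,33,23):
  for y in(-7,7):
    u,v=pj('wrist',[*(c+x*d+y*n),196],P)[0];cv2.circle(im,(int(round(u)),int(round(v))),0,(0,0,255),-1)
crop(im,180,120,380,310,3,'pics/w9o.png')
t=bot.capture('scene');cv2.imwrite('pics/s9.png',t);crop(t,225,200,450,380,3,'pics/s9c.png')
E
```

```text
15.1 [551.83136284  51.04635189 333.48030937]
```

View pics/w9o.png

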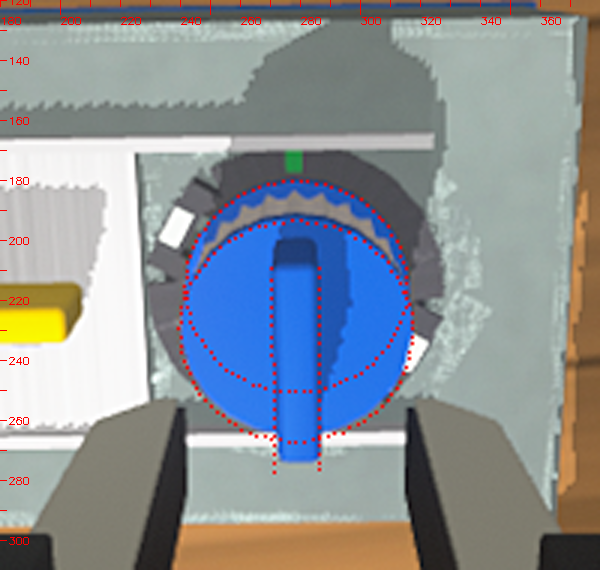

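View pics/s9c.png

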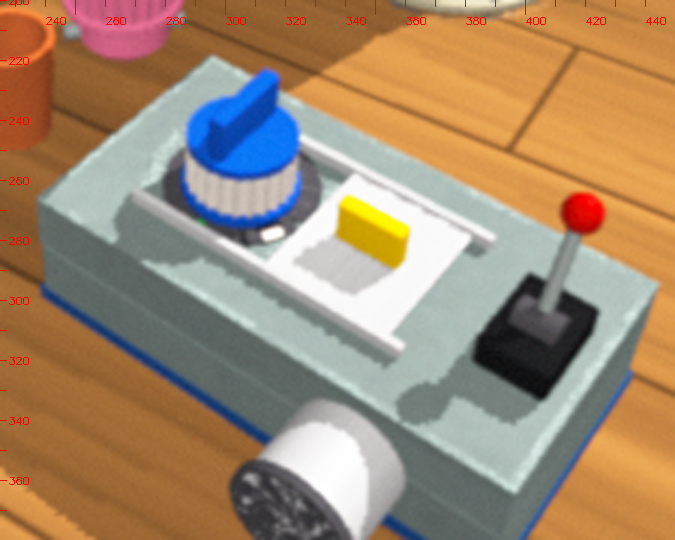

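The canister sits home and in line with the green marks to within about 2 mm and 2°. Next is the lever.

```bash
python3 plan.py 458 286.4 300 -95.45
```

```text
t 15.20 tcp [550.1  50.9 332. ] yaw -96.36 open 37.4 F [ 0.7 -0.4 -0.8] M [0.   0.17 0.09]
shift cm [-22.38  11.75   3.24] rot [ 0.17  0.02 -0.91]
```

Request:
servo_tool([
  [1,-3.5,2.2,0,0,0,-0.9],
  [1,-8,4.4,0,0,0,-0.9],
  [1,-12.5,6.6,0,0,0,-0.9],
  [1,-17,8.8,0,0,0,-0.9],
  [1,-21,11,1,0.2,0,-0.9],
], newtons=20)

```text
t: 15.7
tcp_pos: [463.5, 273.6, 322.9]
eef_rot: [[-0.095, -0.996, 0.002], [-0.996, 0.095, 0.0], [-0.001, -0.002, -1.0]]
wrist_force: [-0.3, 0.1, -0.2]
opening: 2.6
```

Request:
servo_tool([
  [1,-1.2,0.8,2,0,0,0],
  [1,-1.2,0.8,4,0,0,0],
  [1,-1.2,0.8,5,0,0,0],
  [1,-1.2,0.8,5,0,0,0],
  [1,-1.2,0.8,5,0,0,0],
])

```text
t: 16.2
tcp_pos: [458.5, 283.6, 273.5]
eef_rot: [[-0.097, -0.995, 0.002], [-0.995, 0.097, 0.0], [-0.0, -0.002, -1.0]]
wrist_force: [0.8, -0.1, -0.1]
opening: 0.2
```

```bash
python3 plan.py 458 286.4 190 -95.45; python3 look.py w10;python3 - <<'E'
from h import *
t=bot.capture('scene');crop(t,250,130,480,330,3,'pics/s10c.png')
E
```

```text
t 16.20 tcp [458.5 283.6 273.5] yaw -95.55 open 0.2 F [ 0.8 -0.1 -0.1] M [0.06 0.22 0.05]
shift cm [-0.27  0.1   8.35] rot [-0.14  0.03 -0.1 ]
16.2 [458.52497192 283.60901084 273.54616031]
```

View pics/w10.png

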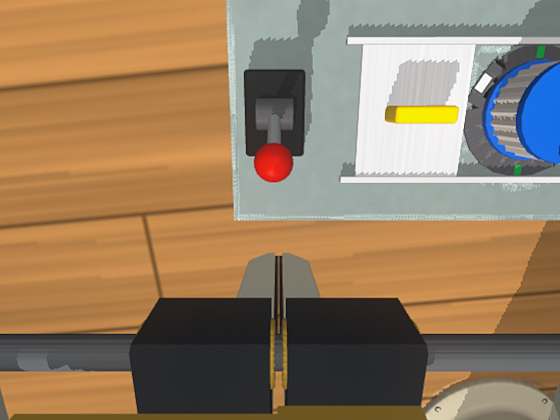

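View pics/s10c.png

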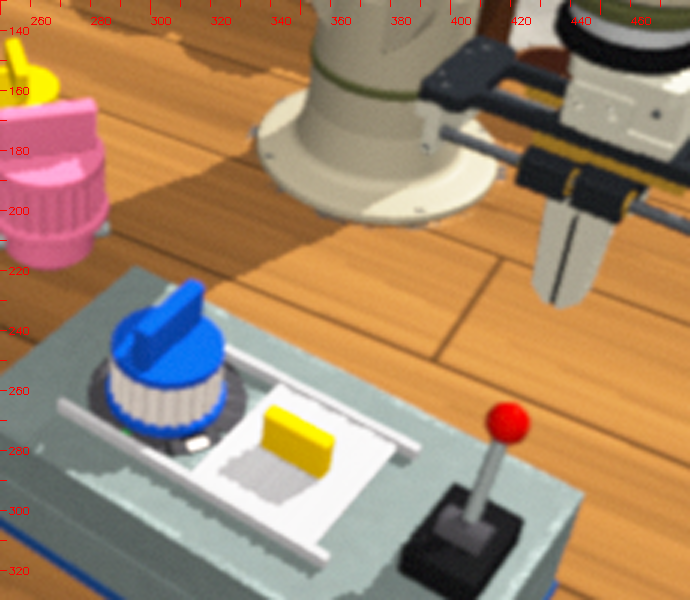

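Request:
servo_tool([
  [1,-0.4,0.1,3.5,0,0,0],
  [1,-0.4,0.1,7,0,0,0],
  [1,-0.4,0.1,8.4,0,0,0],
  [1,-0.4,0.1,8.4,0,0,0],
  [1,-0.4,0.1,8.4,0,0,0],
])

```text
t: 16.8
tcp_pos: [458.7, 288.4, 190.5]
eef_rot: [[-0.096, -0.995, 0.004], [-0.995, 0.096, 0.001], [-0.001, -0.003, -1.0]]
wrist_force: [0.5, -0.1, -0.2]
opening: 0.4
```

Request:
servo_tool([
  [1,0,-1.5,0,0,0,0],
  [1,0,-3,0,0,0,0],
  [1,0,-4.5,0,0,0,0],
  [1,0,-5.5,0,0,0,0],
  [1,0,-6.5,0,0,0,0],
])

```text
t: 17.3
tcp_pos: [523.8, 282.1, 189.6]
eef_rot: [[-0.095, -0.995, 0.003], [-0.995, 0.095, 0.001], [-0.001, -0.003, -1.0]]
wrist_force: [-0.9, 0.1, 0.8]
opening: 0.8
```

Request:
servo_tool([
  [1,0,-1,0,0,0,0],
  [1,0,-2,0,0,0,0],
  [1,0,-2.6,0,0,0,0],
  [1,0,-2.6,0,0,0,0],
  [1,0,-2.6,0,0,0,0],
])

```text
t: 17.8
tcp_pos: [548.6, 280.0, 189.5]
eef_rot: [[-0.095, -0.995, 0.003], [-0.995, 0.095, 0.0], [-0.001, -0.003, -1.0]]
wrist_force: [1.1, -0.8, 1.1]
opening: 0.3
```

```bash
python3 plan.py 549.6 277.7 190 -95.45; python3 look.py w11;python3 - <<'E'
from h import *
t=bot.capture('scene');crop(t,250,130,480,330,3,'pics/s11c.png')
E
```

```text
t 17.80 tcp [548.6 280.  189.5] yaw -95.45 open 0.3 F [ 1.1 -0.8  1.1] M [0.01 0.15 0.01]
shift cm [ 0.22 -0.12 -0.05] rot [-0.18  0.04 -0.  ]
17.8 [548.62628941 279.95458845 189.51197588]
```

View pics/s11c.png

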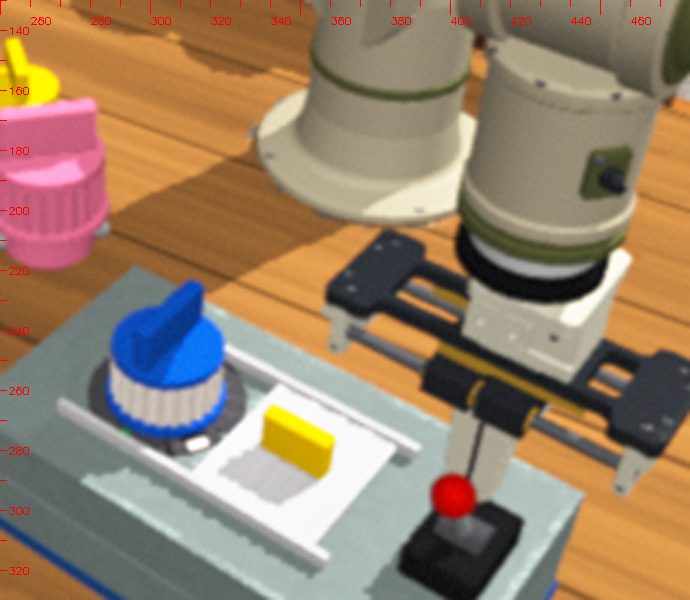

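View pics/w11.png

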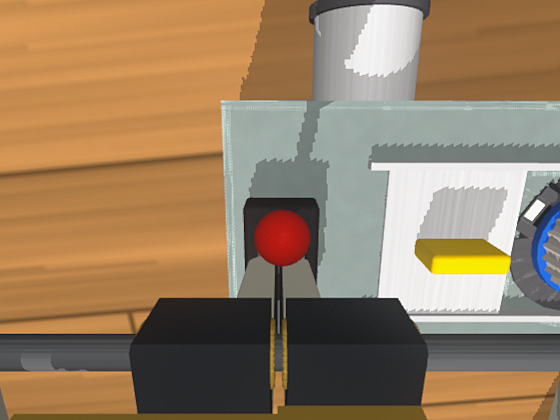

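Run:
```python
from h import *
import pickle
s,P=pickle.load(open('pics/w11.pkl','rb'))
a=np.radians(-5.45);x=np.array([np.cos(a),np.sin(a),0])
for lean in(.2,.3,.4,.5):
    z=132+80*np.cos(lean);p=bp('wrist',282,238,z,P);print(lean,p.round(1),(p-[532.7,279.3,0])@x,80*np.sin(lean))
```

```text
0.2 [573.7 275.5 210.4] 41.21420103627556 15.893546463604897
0.3 [573.  275.6 208.4] 40.46385260375927 23.641616532907165
0.4 [572.  275.6 205.7] 39.42388205069002 31.153467384692043
0.5 [570.6 275.7 202.2] 38.1046804190653 38.35404308833624
```

Request:
servo_tool([
  [1,0,-0.2,0,0,0,0],
  [1,0,-0.4,0,0,0,0],
  [1,0,-0.5,0,0,0,0],
  [1,0,-0.5,0,0,0,0],
  [1,0,-0.5,0,0,0,0],
])

```text
t: 18.4
tcp_pos: [549.6, 280.1, 189.3]
eef_rot: [[-0.094, -0.996, -0.005], [-0.996, 0.094, 0.002], [-0.001, 0.005, -1.0]]
wrist_force: [-13.8, 0.1, 10.8]
opening: 0.9
```

The lever is on its end stop: knob at 38 mm past the axle means lean 0.5, and the reaction is 14 N. Backing off.

Request:
servo_tool([
  [1,0,1.5,0,0,0,0],
  [1,0,4.5,0,0,0,0],
  [1,0,8,-2,0,0,0],
  [1,0,9,-6,0,0,0],
  [1,0,9,-11,0,0,0],
])

```text
t: 18.9
tcp_pos: [460.6, 288.1, 299.1]
eef_rot: [[-0.094, -0.996, -0.001], [-0.996, 0.094, -0.001], [0.001, 0.001, -1.0]]
wrist_force: [1.0, 1.5, -0.0]
opening: 0.6
```

Request:
servo_tool([
  [1,0,0,-1,0,0,0],
  [1,0,0,-1,0,0,0],
  [1,0,0,-1,0,0,0],
  [1,0,0,-1,0,0,0],
  [1,0,0,-1,0,0,0],
])

```text
t: 19.4
tcp_pos: [463.0, 287.8, 308.1]
eef_rot: [[-0.095, -0.995, 0.001], [-0.995, 0.095, -0.001], [0.001, -0.001, -1.0]]
wrist_force: [0.1, 0.4, -0.2]
opening: 0.9
```

```bash
python3 look.py w12;python3 - <<'E'
from h import *
s=bot.sense();print(s['t'],s['tcp_pos'],s['wrist_force'])
t=bot.capture('scene');cv2.imwrite('pics/s12.png',t)
t=bot.capture('top');crop(t,110,90,410,220,2,'pics/t12.png')
E
```

```text
19.4 [463.02680885 287.7519092  308.07270616]
19.45 [463.21404689 287.69189072 308.26335346] [ 0.17248744 -1.2063365   0.69599653]
```

View pics/w12.png

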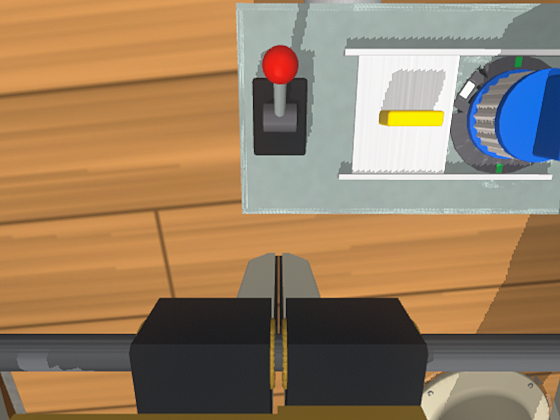

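View pics/s12.png

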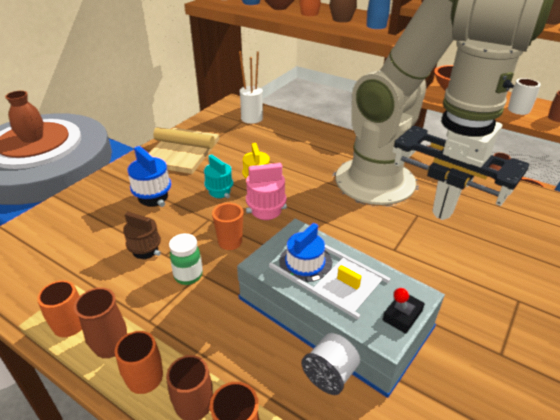

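The pictures show the lever leaning away (knob at (280,64)), the shutter open, the canister locked, and the other items where they were. Handing in.

```bash
python3 -c "
from rig import bot
print(bot.close_job())"
```

```text
the job is handed in; nothing more can be done
None
```

The extractor has its clean filter locked in and is switched on. I handed the job in at about 19.6 s of the 69 s allowed; no verdict is reported.

**What I did:**
- **Shutter:** I slid it to its end stop. Its handle measured about 105 mm past the port.
- **Canister:** I took the small white-and-blue canister by its bar, dropped the pins through the notches and pushed it home. Contact came at the predicted height, with about 12 N of downward push. I then twisted it 60° clockwise.
- **Lever:** I pushed it to its stop, where it pushed back with about 14 N. I then backed the arm off clear of everything.

**Last checks:**
- **Lever:** the knob was 38 mm beyond the axle, which is fully on.
- **Canister:** the overlay put it within about 2 mm of the port axis and 2° of the green marks.
- **Other items:** the spent canister, pot and jar looked unmoved in the final scene picture. I did not measure their positions again.
- **Disagreements:** the scene and top cameras differed by about 6 mm on the extractor's position at the start, so I used the wrist camera for the fits. While twisting and holding, the arm's measured position sat about 2 mm off the port axis.

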